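# Get the peeler out from behind the jars

### The job

Lift the three jars out of the spice caddy and stand them upright on the cork mat, then take the peeler that lies behind them and lay it flat on the chopping board, lengthwise beside the garlic. Only after that put every jar back upright on the very seat in the caddy where it stood at the start, well centred; leave the garlic where it is.

Things in the scene. Friction and masses are not known exactly. Their poses are not given: they have to be found in the camera images.
- caddy: dark wooden spice caddy, fixed. Origin under it on the table; x points to its back, y to its left. Base top at z = 12 mm, x -86 to +100, y -125 to +125 mm; back and side walls 8 mm thick, up to z = 42 mm. Three flush round cork seats, 72 mm, at x = -35, y = -80, 0, +80 mm, carry one jar each (which on which varies); the peeler lies behind them around x = +40 mm.
- slim_jar: slim round spice jar with a black cap, diameter 41 mm, 105 mm tall. Origin at the centre of its underside, z up. Straight sides; grip it 85 mm above its foot.
- black_lid_jar: wide round glass jar with a flat dark lid, diameter 65 mm, 86 mm tall. Origin at the centre of its underside, z up. Straight sides; grip it about 68 mm above its foot, closing along the caddy's x so that the fingers stay clear of the neighbours.
- white_lid_jar: wide glass jar with a white lid, diameter 64 mm at the lid and the body, 87 mm tall. Origin at the centre of its underside, z up. Grip it about 68 mm above its foot, as the other wide jar.
- peeler: vegetable peeler lying flat behind the jars, along the caddy's y; 170 mm long (its x). Yellow handle x -85 to +20 mm, 25 mm wide (y), 18 mm tall; thin metal blade x +20 to +85 mm, 14 mm wide, 6 mm tall. Origin at the middle of its length, at its underside. Grip the handle across y at about x = -20 mm. With the jars in place there is no room for a gripper.
- board: wooden chopping board, 170 mm (its x) by 280 mm (its y, its long side), 22 mm thick, lying fixed on the table at the left or the right of the caddy with its long side pointing away from the robot. Origin at the centre of its underside. The peeler goes on it lengthwise, for instance centred at x = -25 mm, y = 0.
- mat: flat cork mat, 110 mm (its x) by 300 mm (its y), 6 mm thick, fixed on the table at the other side of the caddy, its long side pointing away from the robot; the side area where the three jars wait in a row. Origin at the centre of its underside.
- garlic: bulb of garlic, 60 mm across and 59 mm tall, standing loose on the chopping board near the board's x = +50 mm, y = +100 mm. Origin at the centre of its underside. Not to be moved.
Mind the look-alikes: they are no part of the job. What is shaped like the white_lid_jar but blue is not meant.

How it is judged (in metres and radians):
On the way, in this order (a step that is already met when the one before it is completed fails the run):
1. all three jars stand upright on the cork mat together (x of slim_jar in the frame of mat between -0.05 and 0.05 m and y of slim_jar in the frame of mat between -0.145 and 0.145 m and z of slim_jar in the frame of mat between 0 and 0.011 m and angle between each of slim_jar, black_lid_jar, white_lid_jar's own z axis and vertical below 0.15 rad and x of black_lid_jar in the frame of mat between -0.05 and 0.05 m and y of black_lid_jar in the frame of mat between -0.145 and 0.145 m and z of black_lid_jar in the frame of mat between 0 and 0.011 m and x of white_lid_jar in the frame of mat between -0.05 and 0.05 m and y of white_lid_jar in the frame of mat between -0.145 and 0.145 m and z of white_lid_jar in the frame of mat between 0 and 0.011 m), for 0.2 s.
2. the peeler lies released on the chopping board, lengthwise, while the three jars still stand on the mat (all of step 1 and x of peeler in the frame of board between -0.065 and 0.065 m and y of peeler in the frame of board between -0.06 and 0.06 m and z of peeler in the frame of board between 0.016 and 0.03 m and angle between the x axis of peeler and the y axis of board, either way round below 0.35 rad and angle between peeler's own z axis and vertical below 0.3 rad and contact force between the fingers and peeler below 0.3 N), for 0.2 s.
At the end, for the whole second after the job is handed in: Each jar stands upright (within 0.12 rad) and at rest within 15 mm of where it stood at the start; the peeler lies flat, released and at rest on the chopping board, its centre within 65 mm (across) and 60 mm (along) of the board's centre and within 0.35 rad of the board's long direction (x of peeler in the frame of board between -0.065 and 0.065 m and y of peeler in the frame of board between -0.06 and 0.06 m and z of peeler in the frame of board between 0.016 and 0.03 m and angle between the x axis of peeler and the y axis of board, either way round below 0.35 rad and angle between peeler's own z axis and vertical below 0.3 rad and contact force between the fingers and peeler below 0.3 N and distance of each of slim_jar, black_lid_jar, white_lid_jar from where it was at the start of the episode below 0.015 m and angle between each of slim_jar, black_lid_jar, white_lid_jar's own z axis and vertical below 0.12 rad and linear speed of each of slim_jar, black_lid_jar, white_lid_jar, peeler below 0.02 m/s); the robot touches nothing.
It fails at once if the garlic is pushed from its place (30 mm) (distance of garlic from where it was at the start of the episode above 0.03 m).
It fails at once if a jar is knocked over (angle between slim_jar's own z axis and vertical above 0.6 rad).
It fails at once if a jar is knocked over (angle between black_lid_jar's own z axis and vertical above 0.6 rad).
It fails at once if a jar is knocked over (angle between white_lid_jar's own z axis and vertical above 0.6 rad).
It also fails if it takes over 142 s, if anything falls off the work surface, if the arm or the gripper's body presses on something with over 40 N, if the wrist force passes 120 N, or if a joint passes its speed limit or range.

### The arm

A 6-joint arm with a two-finger parallel gripper is mounted at the origin on a cart in front of the work surface, level with it; the furniture and walls round the work are solid. World frame = base frame: x ahead of the robot, y to its left, z up, the work surface at z = 0. Lengths are in m, angles in degrees, forces in N, time in s.
With the tool pointing down it reaches from about 0.375 to 0.9 m from the base axis. Payload 3.1 kg.
Tool frame: the origin (TCP) lies at the very end of the fingers, on their centre line; the grasp point (between the pads) lies 19 mm behind it; z points along the fingers, y is the line along which they close (so a half turn about z gives the same grasp; the last joint's range is limited). The gripper opens to 87 mm and grips with 3 to 60 N. Pads are 19 mm wide; open, the fingers measure 117 mm over their backs; the gripper's body (75 mm by 190 mm) begins 51 mm behind the grasp point.
Start: joints at [58.012, 30.224, 82.088, -0, 67.689, -10.227], TCP at [0.232, 0.58, 0.196] pointing down, gripper open.
Joint ranges: [-176.69, 176.69], [-43.24, 126.21], [12.49, 139.97], [-82, 262], [0, 151.66], [-163.58, 163.58]. Speed limits (degrees/s): [159.86, 159.86, 180, 180, 180, 180].

### API

Orientations are given as a 3x3 rotation matrix whose columns are the frame's x, y, z axes.
In Python, from rig import * gives the robot as it stands.
- The arm moves only by the tool jog_arm, never from a script. Its arguments are lists of equal length, an entry for each row: "delta_pos": the shift along the world's x, y, z in cm, a list of three; "turn": the turn about the world's z in degrees; "grip": the closure, from 0 (fully open) to 1 (shut). In form: {"delta_pos": [[x, y, z], ...], "turn": [turn, ...], "grip": [grip, ...]}. A call has 1 to 12 rows; each row is the pose to reach, as a shift and turn from the pose commanded when the call began; what a row does not reach only later rows make up. A row lasts 1/8 s, in which the tool goes at most 62.5 mm and 10.7 degrees, less where a joint would pass 70% of its speed; a pose out of reach is approached as far as the arm can. A call with a gripper value outside its range is refused whole. The fingers move at their own pace and stop on an object; the grip force is fixed at half the most. Time passes only in rows, so rows that repeat a pose let the fingers close. It gives the time, the measured TCP pose, the force, the opening and the grip force at its end, in the units of the state.
- read_state(): the state, without advancing time (a new reading comes with each control period).
- capture(name): name is "scene" or "top"; returns a dict with "color" (400x640x3 uint8, blue, green, red), "fovy" (degrees; the focal length in pixels is half the picture's height over the tangent of half this angle, whatever the lens; pixels are square), "cx", "cy" (the principal point, pixels), "k1" (the pictures are not rectified: a ray, as slopes to the right and down, at radius r is drawn at 1 + k1 r^2 times it, then the intrinsics apply), "camera_from_world" (4x4, takes a point from world to camera coordinates). Camera axes: x right, y up, looking along -z (the intrinsics and any distortion apply to the point x, -y, -z); pixel columns grow to the right and rows downward; lengths in m; the calibration is good to about 2 mm. A picture is of the moment at which its call begins. There is no depth.
- hand_in(): hands the job in; it is judged then, once.
The state is a dict: "time_s": time; "joint_positions": joint angles; "qvel": joint speeds; "tau": joint torques, N m; "position": TCP position; "tcp_rot": TCP orientation; "force": force on the tool from outside, world axes, zero at the start; "moment": the same for the moment, N m; "opening": opening from 0.0 (shut) to 1.0 (fully open); "grasp_force": force on a finger pad.
Only numpy, scipy, OpenCV 4.12 (cv2) and the standard library are available. Lean on these libraries where they do the work, as an engineer would, in place of code of your own. Each camera call takes 0.05 s, during which the arm holds its last target. There are 200 camera calls.

## Working session

There is one attempt and no reset: what is moved stays moved. The work goes in short steps, Python scripts to look and compute and a tool call to move; the robot and the scene stay as the last step left them, time stands still between calls to the robot, and variables do not carry over. Pictures are saved under pics/ and viewed, at most 14 in all, crops included, and the job is handed in when it is done.

Besides the shell and the picture viewer there is one more tool, called in YAML: its name, and indented under it one key for each argument. jog_arm: Moves the arm, as the interface text tells. Its arguments: {"type":"object","properties":{"delta_pos":{"type":"array"},"turn":{"type":"array"},"grip":{"type":"array"}},"required":["delta_pos","turn","grip"]}

```bash
mkdir -p pics; cat > h.py <<'E'
from rig import *
import numpy as np, cv2
def ray(c,u,v):
    f=200/np.tan(np.radians(c["fovy"])/2)
    d=np.array([(u-c["cx"])/f,(v-c["cy"])/f]); s=d.copy()
    for _ in range(20): s=d/(1+c["k1"]*(s@s))
    M=np.array(c["camera_from_world"]);R=M[:3,:3]
    return -R.T@M[:3,3], R.T@np.array([s[0],-s[1],-1.])
def on(c,u,v,z):
    o,d=ray(c,u,v); return o+d*(z-o[2])/d[2]
def pix(c,p):
    M=np.array(c["camera_from_world"]); q=M[:3,:3]@np.array(p)+M[:3,3]
    s=np.array([q[0],-q[1]])/-q[2]; f=200/np.tan(np.radians(c["fovy"])/2)
    return s*(1+c["k1"]*(s@s))*f+[c["cx"],c["cy"]]
E
python3 - <<'E'
from h import *
import pickle
d={}
for n in("scene","top"):
    c=capture(n); d[n]=c; cv2.imwrite(f"pics/{n}0.png",c["color"])
    M=np.array(c["camera_from_world"]); print(n,c["fovy"],c["cx"],c["cy"],c["k1"],(-M[:3,:3].T@M[:3,3]).round(3),M[:3,:3].round(2).tolist())
pickle.dump(d,open("c0.pkl","wb"))
s=read_state(); print(s["time_s"],s["position"],s["tcp_rot"],s["opening"])
E
```

```text
scene 49.266332162591 316.4825637936139 197.83895408043895 -0.03424647686180825 [-0.082  0.116  1.063] [[-0.16, -0.99, 0.01], [0.86, -0.13, 0.5], [-0.49, 0.08, 0.87]]
top 51.276638633474384 317.7544367908019 197.31191871829938 -0.08660911297218307 [0.453 0.014 1.065] [[0.03, -1.0, -0.02], [1.0, 0.03, 0.06], [-0.06, -0.02, 1.0]]
0.1 [0.23130094 0.57985702 0.1946511 ] [[-9.28722705e-01  3.70773570e-01 -1.04708614e-03]
 [ 3.70774882e-01  9.28721262e-01 -1.67481993e-03]
 [ 3.51472196e-04 -1.94367653e-03 -9.99998049e-01]] 1.004001812123814
```

View pics/scene0.png

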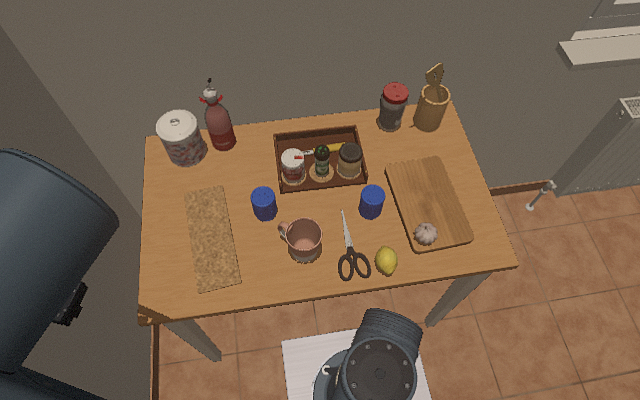

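View pics/top0.png

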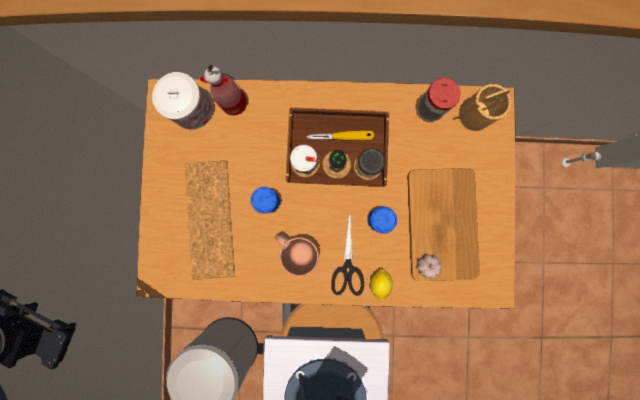

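The scene view shows the caddy at about (320,160). In the top view:
- **Jars:** white-lid jar (303,159), slim jar with the dark cap (337,159) and black-lid jar (371,162). All three are inside the caddy, as described.
- **Peeler:** (340,135).
- **Mat:** left, around (210,220).
- **Board:** right, around (444,224), with the garlic at (429,266).
- **Look-alikes, not meant:** blue jars (265,200) and (382,220), and the red-lid jar (440,95).

I'll enlarge the caddy to confirm this and measure.

```bash
python3 - <<'E'
from h import *
import pickle
d=pickle.load(open("c0.pkl","rb")); c=d["top"]; im=c["color"]; hsv=cv2.cvtColor(im,cv2.COLOR_BGR2HSV)
a=cv2.resize(im[100:195,280:395],None,fx=5,fy=5,interpolation=cv2.INTER_CUBIC)
b=cv2.resize(d["scene"]["color"][120:200,265:380],(575,400)[:2],interpolation=cv2.INTER_CUBIC)
cv2.imwrite("pics/crop.png",cv2.resize(np.vstack([a[:300],b[:290]]),(575,590)))
cv2.imwrite("pics/cropa.png",a)
def comp(m,x0,y0,x1,y1):
    k=np.zeros_like(m);k[y0:y1,x0:x1]=m[y0:y1,x0:x1]
    cs,_=cv2.findContours(k,cv2.RETR_EXTERNAL,cv2.CHAIN_APPROX_NONE);return max(cs,key=cv2.contourArea)
def rep(n,ct,z):
    P=np.array([on(c,*p[0],z)[:2] for p in ct],np.float32); r=cv2.minAreaRect(P); print(n,cv2.minEnclosingCircle(ct),np.round(r[0],4),np.round(r[1],4),round(r[2],1),"box",np.round(cv2.boxPoints(r),3).tolist())
rep("peeler",comp(cv2.inRange(hsv,(20,150,120),(35,255,255)),320,120,380,150),.024)
rep("white",comp(cv2.inRange(hsv,(0,0,150),(180,90,255)),285,140,325,175),.099)
# table/mat/board hsv samples
for p in[(444,200),(470,240),(210,200),(210,250),(300,220),(395,250),(165,220),(371,160),(337,155),(303,120)]: print(p,hsv[p[1],p[0]])
E
```

```text
peeler ((353.0, 135.0), 20.223848342895508) [ 0.6712 -0.0517] [0.0205 0.1012] 1.6 box [[0.6600000262260437, -0.0010000000474974513], [0.6620000004768372, -0.10300000011920929], [0.6830000281333923, -0.10199999809265137], [0.6800000071525574, -0.0010000000474974513]]
white ((303.1944580078125, 157.80555725097656), 13.677656173706055) [0.598  0.0686] [0.0613 0.0609] 1.5 box [[0.5669999718666077, 0.09799999743700027], [0.5680000185966492, 0.03700000047683716], [0.6290000081062317, 0.039000000804662704], [0.628000020980835, 0.10000000149011612]]
(444, 200) [ 15 170 193]
(470, 240) [ 15 162 181]
(210, 200) [ 15 150 184]
(210, 250) [ 15 152 193]
(300, 220) [ 15 169 220]
(395, 250) [ 15 166 219]
(165, 220) [ 15 163 221]
(371, 160) [14 38 73]
(337, 155) [ 65 161 100]
(303, 120) [ 10 172 107]
```

View pics/cropa.png

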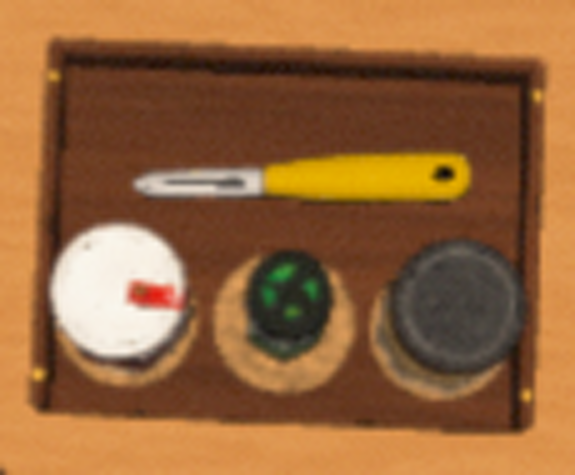

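The crop confirms the white-lid jar at (304,158), slim jar at (338,159), black-lid jar at (372,161) and the peeler with its blade to the left (+y). Next I convert these pixels to positions.

```bash
python3 - <<'E'
from h import *
import pickle
c=pickle.load(open("c0.pkl","rb"))["top"]
f=lambda x,y,z:on(c,280+(x+.5)/5-.5,100+(y+.5)/5-.5,z).round(4)
print("caddy top corners",[f(*p,.042)[:2].tolist() for p in((52,40),(545,62),(530,432),(32,408))])
for n,p,z,r in(("white",(119,291),.099,67),("slim",(289,294),.117,42),("black",(458,307),.098,67)):
    q=f(*p,z);print(n,q,"radius",np.linalg.norm(f(p[0]+r,p[1],z)-q).round(4))
print("slimseat",f(284,322,.012),"blackseat?",f(440,329,.012))
print("peeler tip,end",f(134,184,.016),f(471,176,.022))
for n,z,P in(("mat",.006,((186,163),(225,160),(234,277),(192,279))),("board",.022,((409,169),(475,168),(479,279),(411,280)))):
    Q=np.array([on(c,*p,z)[:2] for p in P]);print(n,Q.round(3).tolist(),"c",Q.mean(0).round(3),"sizes",[np.linalg.norm(Q[i]-Q[i-1]).round(3) for i in range(4)])
print("garlic",on(c,429,266,.05))
for n,p,z in(("blueL",(265,200),.087),("blueR",(382,220),.087),("mug",(300,256),.08)):print(n,on(c,*p,z).round(3))
s=read_state();print(s["time_s"],np.degrees(np.arctan2(s["tcp_rot"][1][1],s["tcp_rot"][0][1])))
E
```

```text
caddy top corners [[0.7329, 0.1084], [0.7282, -0.1382], [0.5426, -0.1338], [0.5477, 0.112]]
white [0.5984 0.0676 0.099 ] radius 0.0313
slim [ 0.5964 -0.0114  0.117 ] radius 0.0192
black [ 0.5954 -0.091   0.098 ] radius 0.0313
slimseat [ 0.5978 -0.012   0.012 ] blackseat? [ 0.5965 -0.0913  0.012 ]
peeler tip,end [0.6661 0.0664 0.016 ] [ 0.6736 -0.1045  0.022 ]
mat [[0.592, 0.378], [0.602, 0.275], [0.303, 0.24], [0.294, 0.349]] c [0.447 0.311] sizes [np.float64(0.299), np.float64(0.103), np.float64(0.301), np.float64(0.109)]
board [[0.589, -0.195], [0.597, -0.364], [0.318, -0.377], [0.312, -0.205]] c [ 0.454 -0.285] sizes [np.float64(0.278), np.float64(0.169), np.float64(0.28), np.float64(0.172)]
garlic [ 0.35024671 -0.24263709  0.05      ]
blueL [0.498 0.156 0.087]
blueR [ 0.459 -0.12   0.087]
mug [0.368 0.069 0.08 ]
0.1 68.23662352128426
```

The measurements agree with the given sizes: jar spacing is 80 mm, caddy yaw about -1°, mat 0.30x0.11 m, board 0.28x0.17 m. Moving above the white-lid jar.

jog_arm:
  delta_pos:
    - [6,-8,0]
    - [12,-16,0]
    - [18,-25,0]
    - [24,-34,0]
    - [30,-42,0]
    - [34,-47,0]
    - [36.7,-51.2,0]
    - [36.7,-51.2,0]
    - [36.7,-51.2,0]
    - [36.7,-51.2,0]
    - [36.7,-51.2,0]
    - [36.7,-51.2,0]
  turn: [-10,-20,-30,-40,-50,-60,-69.3,-69.3,-69.3,-69.3,-69.3,-69.3]
  grip: [0,0,0,0,0,0,0,0,0,0,0,0]

```text
time_s: 1.6
position: [0.598, 0.0682, 0.1948]
tcp_rot: [[0.02, 1.0, -0.002], [1.0, -0.02, 0.001], [0.001, -0.002, -1.0]]
force: [0.1, 0.4, 0.1]
opening: 0.998
grasp_force: 0.0
```

jog_arm:
  delta_pos:
    - [0,0,-4]
    - [0,0,-8]
    - [0,0,-11]
    - [0,0,-12.5]
    - [0,0,-13.4]
    - [0,0,-13.4]
    - [0,0,-13.4]
    - [0,0,-13.4]
    - [0,0,-13.4]
    - [0,0,-13.4]
    - [0,0,-13.4]
    - [0,0,-13.4]
  turn: [0,0,0,0,0,0,0,0,0,0,0,0]
  grip: [0,0,0,0,0,0,1,1,1,1,1,1]

```text
time_s: 3.1
position: [0.5992, 0.0683, 0.0621]
tcp_rot: [[0.019, 1.0, 0.001], [1.0, -0.019, -0.0], [-0.0, 0.001, -1.0]]
force: [-1.2, -0.9, 4.9]
opening: 0.724
grasp_force: 30.0
```

jog_arm:
  delta_pos:
    - [0,0,2]
    - [0,0,5]
    - [0,0,9]
    - [0,0,12]
    - [0,0,13]
    - [0,3,13]
    - [-1,7,13]
    - [-2,11,13]
    - [-3,15,13]
    - [-4,19,13]
    - [-5,23,13]
    - [-5.7,25.2,13]
  turn: [0,0,0,0,0,8,18,28,38,48,58,68]
  grip: [1,1,1,1,1,1,1,1,1,1,1,1]

```text
time_s: 4.6
position: [0.5394, 0.322, 0.1891]
tcp_rot: [[-0.923, 0.385, -0.004], [0.385, 0.923, -0.001], [0.004, -0.003, -1.0]]
force: [0.4, 0.1, -2.7]
opening: 0.725
grasp_force: 30.0
```

jog_arm:
  delta_pos:
    - [0,0,0]
    - [0,0,0]
    - [0,0,0]
    - [0,0,0]
    - [0,0,-3]
    - [0,0,-7]
    - [0,0,-10]
    - [0,0,-12]
    - [0,0,-13]
    - [0,0,-13.4]
    - [0,0,-13.4]
    - [0,0,-13.4]
  turn: [10,20,29,29,29,29,29,29,29,29,29,29]
  grip: [1,1,1,1,1,1,1,1,1,1,1,1]

```text
time_s: 6.1
position: [0.5424, 0.3207, 0.0585]
tcp_rot: [[-0.995, -0.103, 0.002], [-0.103, 0.995, 0.001], [-0.002, 0.0, -1.0]]
force: [-0.5, -0.2, -3.4]
opening: 0.727
grasp_force: 30.0
```

jog_arm:
  delta_pos:
    - [0,0,-0.2]
    - [0,0,-0.2]
    - [0,0,-0.2]
    - [0,0,-0.2]
    - [0,0,-0.2]
    - [0,0,-0.2]
    - [0,0,2]
    - [0,0,6]
    - [0,0,11]
    - [0,0,15]
    - [0,0,15]
    - [0,0,15]
  turn: [0,0,0,0,0,0,0,0,0,0,0,0]
  grip: [1,1,0,0,0,0,0,0,0,0,0,0]

```text
time_s: 7.6
position: [0.5409, 0.3202, 0.2069]
tcp_rot: [[-0.995, -0.103, -0.001], [-0.103, 0.995, -0.0], [0.001, -0.0, -1.0]]
force: [-1.0, 0.9, -0.3]
opening: 1.001
grasp_force: 0.0
```

jog_arm:
  delta_pos:
    - [1,-5,0]
    - [2,-10,0]
    - [3,-16,0]
    - [4,-22,0]
    - [5,-28,0]
    - [5.6,-33.2,0]
    - [5.6,-33.2,0]
    - [5.6,-33.2,0]
    - [5.6,-33.2,0]
    - [5.6,-33.2,0]
    - [5.6,-33.2,0]
    - [5.6,-33.2,0]
  turn: [-10,-20,-30,-40,-50,-60,-70,-80,-90,-97,-97,-97]
  grip: [0,0,0,0,0,0,0,0,0,0,0,0]

```text
time_s: 9.1
position: [0.597, -0.0114, 0.2064]
tcp_rot: [[0.017, 1.0, -0.002], [1.0, -0.017, 0.0], [0.0, -0.002, -1.0]]
force: [-0.0, 0.7, -0.8]
opening: 1.001
grasp_force: 0.0
```

jog_arm:
  delta_pos:
    - [0,0,-4]
    - [0,0,-8]
    - [0,0,-11]
    - [0,0,-12.8]
    - [0,0,-12.8]
    - [0,0,-12.8]
    - [0,0,-12.8]
    - [0,0,-12.8]
    - [0,0,-12.8]
    - [0,0,-12.8]
    - [0,0,-12.8]
    - [0,0,-12.8]
  turn: [0,0,0,0,0,0,0,0,0,0,0,0]
  grip: [0,0,0,0,0.3,0.4,1,1,1,1,1,1]

```text
time_s: 10.6
position: [0.5978, -0.0116, 0.0799]
tcp_rot: [[0.019, 1.0, 0.0], [1.0, -0.019, -0.0], [-0.0, 0.0, -1.0]]
force: [-1.0, 0.4, 3.8]
opening: 0.455
grasp_force: 30.0
```

jog_arm:
  delta_pos:
    - [0,0,2]
    - [0,0,5]
    - [0,0,9]
    - [0,0,12]
    - [0,0,13]
    - [-1.5,3,13]
    - [-4,8,13]
    - [-6.5,13,13]
    - [-9,18.5,13]
    - [-11.5,24,13]
    - [-14,29.5,13]
    - [-15,32.2,13]
  turn: [0,0,0,0,0,8,18,28,38,48,58,68]
  grip: [1,1,1,1,1,1,1,1,1,1,1,1]

```text
time_s: 12.1
position: [0.4446, 0.3125, 0.208]
tcp_rot: [[-0.923, 0.384, -0.004], [0.384, 0.923, -0.001], [0.003, -0.002, -1.0]]
force: [0.1, -0.5, -0.7]
opening: 0.456
grasp_force: 30.0
```

jog_arm:
  delta_pos:
    - [0,0,0]
    - [0,0,0]
    - [0,0,0]
    - [0,0,0]
    - [0,0,-3]
    - [0,0,-7]
    - [0,0,-10]
    - [0,0,-12]
    - [0,0,-13]
    - [0,0,-13.5]
    - [0,0,-13.5]
    - [0,0,-13.5]
  turn: [10,20,29,29,29,29,29,29,29,29,29,29]
  grip: [1,1,1,1,1,1,1,1,1,1,1,1]

```text
time_s: 13.6
position: [0.4482, 0.3107, 0.0752]
tcp_rot: [[-0.995, -0.103, 0.001], [-0.103, 0.995, 0.001], [-0.001, 0.0, -1.0]]
force: [-0.5, -0.8, -1.1]
opening: 0.453
grasp_force: 30.0
```

jog_arm:
  delta_pos:
    - [0,0,-0.1]
    - [0,0,-0.1]
    - [0,0,-0.1]
    - [0,0,-0.1]
    - [0,0,-0.1]
    - [0,0,-0.1]
    - [0,0,2]
    - [0,0,6]
    - [0,0,10]
    - [0,0,13]
    - [0,0,13]
    - [0,0,13]
  turn: [0,0,0,0,0,0,0,0,0,0,0,0]
  grip: [1,1,0,0,0,0,0,0,0,0,0,0]

```text
time_s: 15.1
position: [0.4469, 0.3101, 0.2036]
tcp_rot: [[-0.995, -0.103, -0.002], [-0.103, 0.995, -0.001], [0.002, -0.001, -1.0]]
force: [0.2, -0.2, -0.4]
opening: 1.002
grasp_force: 0.0
```

jog_arm:
  delta_pos:
    - [2,-5,0]
    - [4,-10,0]
    - [6,-15,0]
    - [8,-20,0]
    - [10,-25,0]
    - [12,-30,0]
    - [13.5,-35,0]
    - [14.9,-40.2,0]
    - [14.9,-40.2,0]
    - [14.9,-40.2,0]
    - [14.9,-40.2,0]
    - [14.9,-40.2,0]
  turn: [-10,-20,-30,-40,-50,-60,-70,-80,-90,-97,-97,-97]
  grip: [0,0,0,0,0,0,0,0,0,0,0,0]

```text
time_s: 16.6
position: [0.596, -0.0912, 0.2034]
tcp_rot: [[0.017, 1.0, -0.002], [1.0, -0.017, 0.001], [0.001, -0.002, -1.0]]
force: [0.4, 0.3, -0.0]
opening: 0.999
grasp_force: 0.0
```

jog_arm:
  delta_pos:
    - [0,0,-4]
    - [0,0,-8]
    - [0,0,-11]
    - [0,0,-13.5]
    - [0,0,-14.2]
    - [0,0,-14.2]
    - [0,0,-14.2]
    - [0,0,-14.2]
    - [0,0,-14.2]
    - [0,0,-14.2]
    - [0,0,-14.2]
    - [0,0,-14.2]
  turn: [0,0,0,0,0,0,0,0,0,0,0,0]
  grip: [0,0,0,0,0,0,1,1,1,1,1,1]

```text
time_s: 18.1
position: [0.5969, -0.0917, 0.0633]
tcp_rot: [[0.018, 1.0, 0.001], [1.0, -0.018, -0.0], [-0.0, 0.001, -1.0]]
force: [-1.1, -0.2, 4.9]
opening: 0.735
grasp_force: 30.0
```

jog_arm:
  delta_pos:
    - [0,0,2]
    - [0,0,5]
    - [0,0,9]
    - [0,0,12]
    - [0,0,13]
    - [-1.5,3,13]
    - [-4,7,13]
    - [-7,12,13]
    - [-10,17,13]
    - [-13,22,13]
    - [-16,27,13]
    - [-19,32,13]
  turn: [0,0,0,0,0,8,18,28,38,48,58,68]
  grip: [1,1,1,1,1,1,1,1,1,1,1,1]

```text
time_s: 19.6
position: [0.4046, 0.2296, 0.1912]
tcp_rot: [[-0.922, 0.387, -0.002], [0.387, 0.922, -0.001], [0.002, -0.001, -1.0]]
force: [0.3, 0.3, -2.4]
opening: 0.736
grasp_force: 30.0
```

jog_arm:
  delta_pos:
    - [-3,4.5,0]
    - [-4.9,7.2,0]
    - [-4.9,7.2,0]
    - [-4.9,7.2,0]
    - [-4.9,7.2,0]
    - [-4.9,7.2,-3]
    - [-4.9,7.2,-7]
    - [-4.9,7.2,-10]
    - [-4.9,7.2,-12.5]
    - [-4.9,7.2,-13.4]
    - [-4.9,7.2,-13.4]
    - [-4.9,7.2,-13.4]
  turn: [10,20,29,29,29,29,29,29,29,29,29,29]
  grip: [1,1,1,1,1,1,1,1,1,1,1,1]

```text
time_s: 21.1
position: [0.3586, 0.3007, 0.0592]
tcp_rot: [[-0.995, -0.103, 0.002], [-0.103, 0.995, 0.001], [-0.002, 0.001, -1.0]]
force: [-0.0, -0.0, -3.1]
opening: 0.737
grasp_force: 30.0
```

Contact is expected at TCP z 0.0573. I lower 2 mm, release, rise and take a picture.

jog_arm:
  delta_pos:
    - [0,0,-0.2]
    - [0,0,-0.2]
    - [0,0,-0.2]
    - [0,0,-0.2]
    - [0,0,-0.2]
    - [0,0,-0.2]
    - [0,0,2]
    - [0,0,6]
    - [0,0,11]
    - [0,0,15]
    - [0,0,15]
    - [0,0,15]
  turn: [0,0,0,0,0,0,0,0,0,0,0,0]
  grip: [1,1,0,0,0,0,0,0,0,0,0,0]

```text
time_s: 22.6
position: [0.3569, 0.3001, 0.2079]
tcp_rot: [[-0.995, -0.103, -0.001], [-0.103, 0.995, -0.001], [0.001, -0.0, -1.0]]
force: [-0.0, 0.1, 0.0]
opening: 1.0
grasp_force: 0.0
```

jog_arm:
  delta_pos:
    - [4,-4,0]
    - [8,-8,0]
    - [12,-12,0]
    - [16,-17,0]
    - [20,-22,0]
    - [24,-27,0]
    - [27,-31,0]
    - [30.8,-37,0]
    - [30.8,-37,0]
    - [30.8,-37,0]
    - [30.8,-37,0]
    - [30.8,-37,0]
  turn: [-10,-20,-30,-40,-50,-60,-70,-80,-90,-94,-94,-94]
  grip: [0,0,0,0,0,0,0,0,0,0,0,0]

```text
time_s: 24.1
position: [0.6649, -0.0691, 0.207]
tcp_rot: [[-0.035, 0.999, -0.003], [0.999, 0.035, 0.001], [0.001, -0.003, -1.0]]
force: [0.8, 0.0, 0.8]
opening: 0.997
grasp_force: 0.0
```

```bash
python3 - <<'E'
from h import *
c=capture("scene");cv2.imwrite("pics/s1.png",c["color"])
c=capture("top");cv2.imwrite("pics/t1.png",c["color"])
s=read_state();print(s["time_s"],s["position"],s["tcp_rot"])
E
```

```text
24.2 [ 0.66526449 -0.0690993   0.20788564] [[-3.50018843e-02  9.99386528e-01 -1.19806648e-03]
 [ 9.99387190e-01  3.50022600e-02  2.94051168e-04]
 [ 3.35805810e-04 -1.18703995e-03 -9.99999239e-01]]
```

View pics/s1.png

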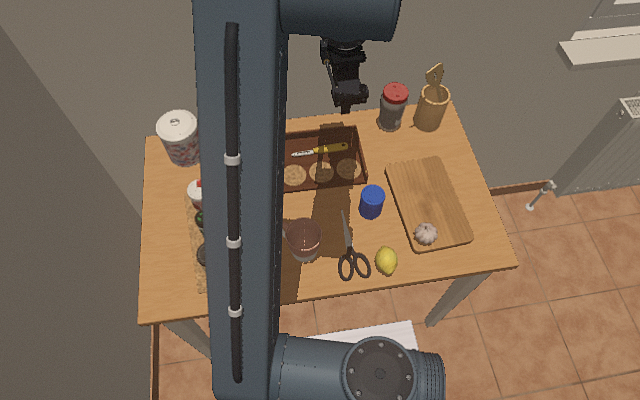

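The jars stand upright on the mat, partly hidden by the arm at about (200,190)-(205,255), and the peeler is free at (320,150). I preclose the fingers to clear the caddy's back wall and descend on the handle.

jog_arm:
  delta_pos:
    - [0.6,3,0]
    - [0.6,3,0]
    - [0.6,3,-4]
    - [0.6,3,-9]
    - [0.6,3,-13]
    - [0.6,3,-13]
    - [0.6,3,-13]
    - [0.6,3,-13]
  turn: [0,0,0,0,0,0,0,0]
  grip: [0.4,0.4,0.4,0.4,0.4,0.4,0.4,0.4]

```text
time_s: 25.2
position: [0.6736, -0.0401, 0.0812]
tcp_rot: [[-0.034, 0.999, 0.005], [0.999, 0.034, -0.001], [-0.001, 0.005, -1.0]]
force: [0.5, -0.6, 0.7]
opening: 0.605
grasp_force: 0.0
```

jog_arm:
  delta_pos:
    - [0,0,-3]
    - [0,0,-5]
    - [0,0,-6]
    - [0,0,-6.3]
    - [0,0,-6.3]
    - [0,0,-6.3]
  turn: [0,0,0,0,0,0]
  grip: [0.4,0.4,0.4,0.4,0.4,0.4]

```text
time_s: 25.95
position: [0.6723, -0.0397, 0.0163]
tcp_rot: [[-0.034, 0.999, 0.001], [0.999, 0.034, -0.0], [-0.0, 0.001, -1.0]]
force: [0.3, 0.2, -0.1]
opening: 0.601
grasp_force: 0.0
```

jog_arm:
  delta_pos:
    - [0,0,-0.1]
    - [0,0,-0.1]
    - [0,0,-0.1]
    - [0,0,-0.1]
    - [0,0,-0.1]
    - [0,0,-0.1]
    - [0,0,2]
    - [0,0,5]
    - [0,0,9]
    - [0,0,12]
    - [0,0,14]
    - [0,0,14]
  turn: [0,0,0,0,0,0,0,0,0,0,0,0]
  grip: [1,1,1,1,1,1,1,1,1,1,1,1]

```text
time_s: 27.45
position: [0.6735, -0.0399, 0.1592]
tcp_rot: [[-0.034, 0.999, 0.006], [0.999, 0.034, -0.001], [-0.002, 0.006, -1.0]]
force: [-0.1, -0.6, 0.8]
opening: 0.007
grasp_force: 0.0
```

The grasp closed on nothing (opening 0.007). I need to look.

```bash
python3 - <<'E'
from h import *
c=capture("scene");cv2.imwrite("pics/s2.png",cv2.resize(c["color"][100:200,250:390],None,fx=5,fy=5,interpolation=cv2.INTER_CUBIC))
E
```

```text
(no output)
```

View pics/s2.png

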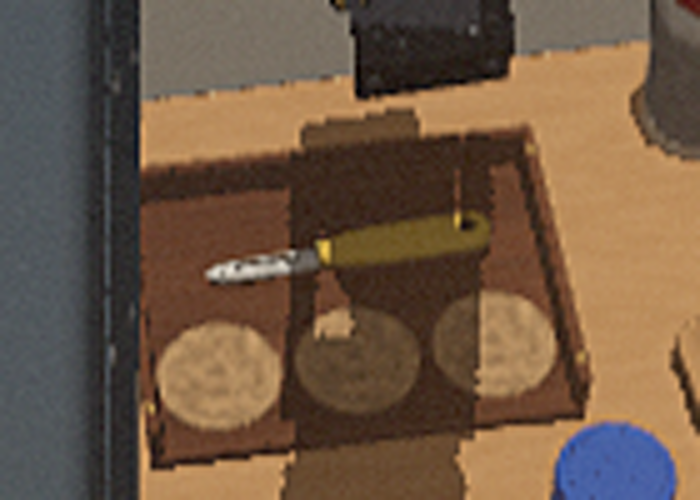

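The peeler still lies in place: tip at (291.4,155), handle end at (348,146). I measure it in this view and check against the seats.

```bash
python3 - <<'E'
from h import *
c=capture("scene")
f=lambda x,y,z:on(c,250+(x+.5)/5-.5,100+(y+.5)/5-.5,z).round(4)
for n,x,y,z in(("tip",207,275,.016),("end",490,232,.021),("handle front edge mid",405,263,.02),("handle back edge mid",400,218,.025),("joint",320,253,.02),("seatL",218,376,.012),("seatM",358,361,.012),("seatR",495,343,.012)):print(n,f(x,y,z))
s=read_state();print(s["time_s"],s["position"])
E
```

```text
tip [0.6657 0.0647 0.016 ]
end [ 0.6672 -0.1045  0.021 ]
handle front edge mid [ 0.6535 -0.051   0.02  ]
handle back edge mid [ 0.6826 -0.053   0.025 ]
joint [ 0.6683 -0.0028  0.02  ]
seatL [0.5975 0.0675 0.012 ]
seatM [ 0.5952 -0.0135  0.012 ]
seatR [ 0.5952 -0.0938  0.012 ]
27.55 [ 0.67142511 -0.03946395  0.15597395]
```

jog_arm:
  delta_pos:
    - [-0.3,0,0]
    - [-0.3,0,-3]
    - [-0.3,0,-7]
    - [-0.3,0,-10]
    - [-0.3,0,-12.5]
    - [-0.3,0,-13.5]
    - [-0.3,0,-14.1]
    - [-0.3,0,-14.4]
    - [-0.3,0,-14.4]
    - [-0.3,0,-14.4]
  turn: [-1,-1,-1,-1,-1,-1,-1,-1,-1,-1]
  grip: [0.4,0.4,0.4,0.4,0.4,0.4,0.4,0.4,0.4,0.4]

```text
time_s: 28.8
position: [0.6693, -0.0396, 0.0124]
tcp_rot: [[-0.016, 1.0, 0.001], [1.0, 0.016, -0.0], [-0.0, 0.001, -1.0]]
force: [-0.3, 0.2, 0.4]
opening: 0.598
grasp_force: 0.0
```

jog_arm:
  delta_pos:
    - [0,0,0]
    - [0,0,0]
    - [0,0,0]
    - [0,0,0]
    - [0,0,0]
    - [0,0,0]
  turn: [0,0,0,0,0,0]
  grip: [1,1,1,1,1,1]

```text
time_s: 29.55
position: [0.6686, -0.0396, 0.0115]
tcp_rot: [[-0.016, 1.0, -0.0], [1.0, 0.016, 0.0], [0.0, -0.0, -1.0]]
force: [0.1, 0.4, -0.2]
opening: 0.038
grasp_force: 0.0
```

```bash
python3 - <<'E'
from h import *
a=capture("scene");b=capture("top")
r=lambda m:cv2.resize(m,(640,290),interpolation=cv2.INTER_CUBIC)
cv2.imwrite("pics/s3.png",np.vstack([r(a["color"][130:194,250:391]),r(b["color"][105:185,270:446])]))
s=read_state();print(s["time_s"],s["position"],s["opening"],s["grasp_force"],s["force"])
E
```

```text
29.65 [ 0.66865165 -0.03953926  0.01148754] 0.013630562711902123 0.0 [ 0.20311759 -0.23543017 -0.09377945]
```

View pics/s3.png

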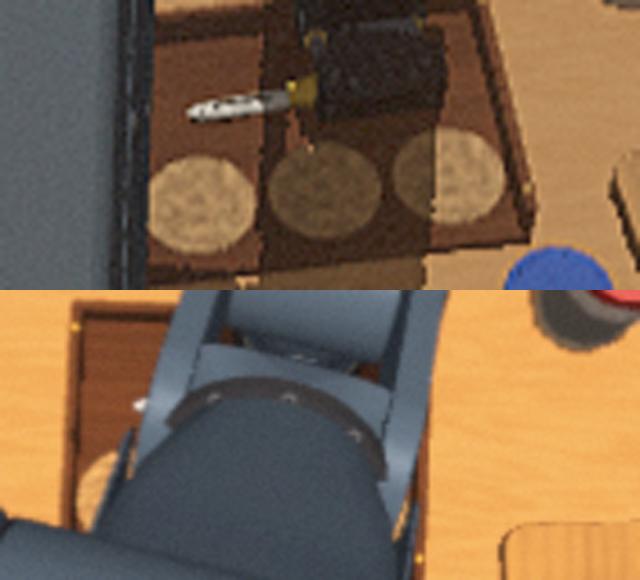

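```bash
python3 - <<'E'
from h import *
a=capture("scene");b=capture("top")
for p in((.6714,-.0395,.156),(.6687,-.0395,.0115),(.6687,-.0395,.0305)):
    print(p,pix(a,p).round(1),pix(b,p).round(1))
cv2.imwrite("pics/s4.png",cv2.resize(a["color"][100:180,270:370],(800,600),interpolation=cv2.INTER_CUBIC))
s=read_state();print(s["opening"],s["joint_positions"])
E
```

```text
(0.6714, -0.0395, 0.156) [326.9 117.6] [351.5 122.5]
(0.6687, -0.0395, 0.0115) [325.8 150.2] [347.9 136.8]
(0.6687, -0.0395, 0.0305) [325.9 146.4] [348.3 135.3]
0.0033400875294242608 [-1.29233717e+01  4.65638999e+01  8.22653563e+01  2.47922249e-03
  5.11739755e+01 -1.38619163e+01]
```

View pics/s4.png

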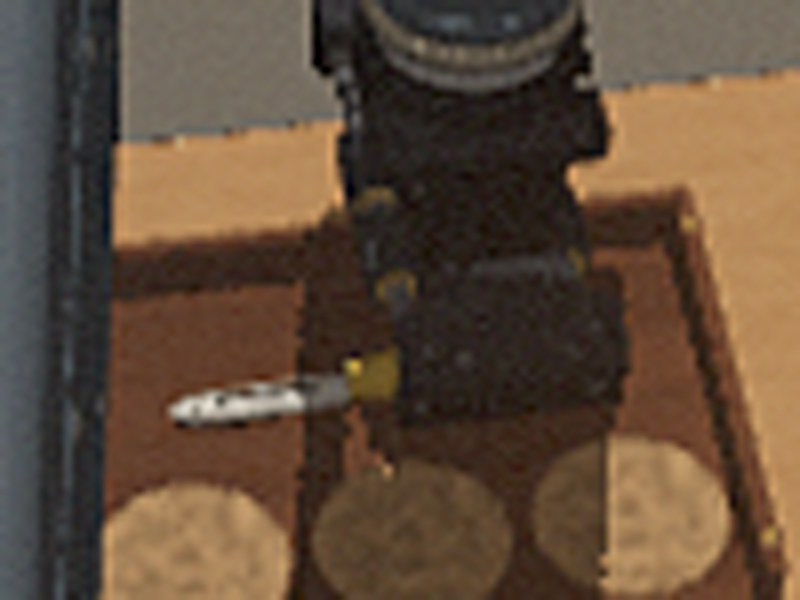

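```bash
python3 - <<'E'
from h import *
a=capture("scene")
for z in(.0815,.1,.12):
  for x in(.574,.63,.6687):
    print(x,z,[pix(a,(x,y,z)).round(0).tolist() for y in(-.002,-.077)])
for u,v in((320,156.7),(347.5,154)): print([on(a,u,v,z).round(3).tolist() for z in(.02,.05,.08,.11)])
E
```

```text
0.574 0.0815 [[319.0, 165.0], [346.0, 161.0]]
0.63 0.0815 [[315.0, 148.0], [342.0, 145.0]]
0.6687 0.0815 [[313.0, 137.0], [339.0, 134.0]]
0.574 0.1 [[319.0, 161.0], [346.0, 157.0]]
0.63 0.1 [[315.0, 144.0], [342.0, 141.0]]
0.6687 0.1 [[313.0, 133.0], [340.0, 130.0]]
0.574 0.12 [[319.0, 157.0], [347.0, 153.0]]
0.63 0.12 [[316.0, 140.0], [343.0, 136.0]]
0.6687 0.12 [[313.0, 129.0], [340.0, 125.0]]
[[0.642, -0.018, 0.02], [0.622, -0.014, 0.05], [0.601, -0.01, 0.08], [0.58, -0.006, 0.11]]
[[0.639, -0.099, 0.02], [0.619, -0.093, 0.05], [0.598, -0.086, 0.08], [0.577, -0.08, 0.11]]
```

The fingers close above the handle without touching it, so the true fingertip seems to be higher than reported. I open and probe downward gently.

jog_arm:
  delta_pos:
    - [0,0,1]
    - [0,0,1]
    - [0,0,1]
    - [0,0,1]
    - [0,0,0]
    - [0,0,-0.2]
    - [0,0,-0.4]
    - [0,0,-0.4]
  turn: [0,0,0,0,0,0,0,0]
  grip: [0.4,0.4,0.4,0.4,0.4,0.4,0.4,0.4]

```text
time_s: 30.8
position: [0.6685, -0.0395, 0.0072]
tcp_rot: [[-0.016, 1.0, -0.0], [1.0, 0.016, 0.0], [0.0, -0.0, -1.0]]
force: [-0.1, -0.1, 0.3]
opening: 0.596
grasp_force: 0.0
```

jog_arm:
  delta_pos:
    - [0,0,-0.2]
    - [0,0,-0.4]
    - [0,0,-0.4]
  turn: [0,0,0]
  grip: [0.4,0.4,0.4]

```text
time_s: 31.18
position: [0.6685, -0.0395, 0.0034]
tcp_rot: [[-0.016, 1.0, -0.0], [1.0, 0.016, 0.0], [0.0, -0.0, -1.0]]
force: [0.6, -0.2, -0.6]
opening: 0.601
grasp_force: 0.0
```

jog_arm:
  delta_pos:
    - [0,0,-0.2]
    - [0,0,-0.4]
    - [0,0,-0.5]
    - [0,0,-0.5]
  turn: [0,0,0,0]
  grip: [0.4,0.4,0.4,0.4]

```text
time_s: 31.68
position: [0.6686, -0.0395, -0.0016]
tcp_rot: [[-0.016, 1.0, -0.0], [1.0, 0.016, 0.0], [0.0, -0.0, -1.0]]
force: [0.2, 0.3, 0.5]
opening: 0.6
grasp_force: 0.0
```

jog_arm:
  delta_pos:
    - [0,0,-0.2]
    - [0,0,-0.4]
    - [0,0,-0.4]
    - [0,0,-0.4]
  turn: [0,0,0,0]
  grip: [0.4,0.4,0.4,0.4]

```text
time_s: 32.17
position: [0.6687, -0.0396, -0.0055]
tcp_rot: [[-0.016, 1.0, 0.0], [1.0, 0.016, -0.0], [-0.0, 0.0, -1.0]]
force: [-0.4, 0.2, 0.7]
opening: 0.599
grasp_force: 0.0
```

jog_arm:
  delta_pos:
    - [0,0,-0.2]
    - [0,0,-0.4]
    - [0,0,-0.4]
    - [0,0,-0.4]
  turn: [0,0,0,0]
  grip: [0.4,0.4,0.4,0.4]

```text
time_s: 32.67
position: [0.6686, -0.0395, -0.0095]
tcp_rot: [[-0.016, 1.0, -0.0], [1.0, 0.016, 0.0], [0.0, -0.0, -1.0]]
force: [-1.0, -0.3, 0.3]
opening: 0.598
grasp_force: 0.0
```

jog_arm:
  delta_pos:
    - [0,0,-0.2]
    - [0,0,-0.4]
    - [0,0,-0.4]
    - [0,0,-0.4]
  turn: [0,0,0,0]
  grip: [0.4,0.4,0.4,0.4]

```text
time_s: 33.17
position: [0.6687, -0.0395, -0.0135]
tcp_rot: [[-0.016, 1.0, -0.0], [1.0, 0.016, 0.0], [0.0, -0.0, -1.0]]
force: [-0.3, -0.5, 0.1]
opening: 0.596
grasp_force: 0.0
```

```bash
python3 - <<'E'
from h import *
b=capture("scene")
cv2.imwrite("pics/s5.png",cv2.resize(b["color"][100:180,270:370],(800,600),interpolation=cv2.INTER_CUBIC))
E
```

```text
(no output)
```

View pics/s5.png

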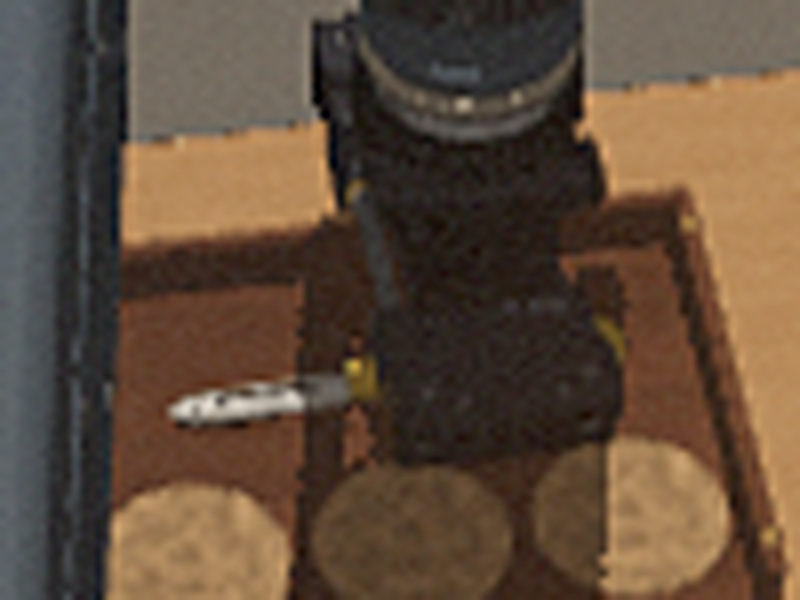

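Still no contact, and the body's front edge in the picture also suggests the tool is 30 mm or more higher than reported. I keep probing in small steps.

jog_arm:
  delta_pos:
    - [0,0,-0.2]
    - [0,0,-0.4]
    - [0,0,-0.4]
    - [0,0,-0.4]
  turn: [0,0,0,0]
  grip: [0.4,0.4,0.4,0.4]

```text
time_s: 33.72
position: [0.669, -0.0396, -0.0146]
tcp_rot: [[-0.017, 1.0, 0.001], [1.0, 0.017, -0.0], [-0.0, 0.001, -1.0]]
force: [-3.4, 0.2, 13.5]
opening: 0.598
grasp_force: 6.9
```

jog_arm:
  delta_pos:
    - [0,0,-0.1]
    - [0,0,-0.2]
    - [0,0,-0.3]
    - [0,0,-0.3]
  turn: [0,0,0,0]
  grip: [0.4,0.4,0.4,0.4]

```text
time_s: 34.22
position: [0.669, -0.0396, -0.0147]
tcp_rot: [[-0.017, 1.0, 0.001], [1.0, 0.017, -0.001], [-0.001, 0.001, -1.0]]
force: [-7.2, 1.1, 27.9]
opening: 0.597
grasp_force: 14.0
```

Contact occurs at a reported z of -0.0146, so the tip is really about 26 mm higher than reported. I back off just above the base and close.

jog_arm:
  delta_pos:
    - [0,0,0.7]
    - [0,0,0.7]
    - [0,0,0.7]
    - [0,0,0.7]
    - [0,0,0.7]
    - [0,0,0.7]
    - [0,0,0.7]
    - [0,0,0.7]
  turn: [0,0,0,0,0,0,0,0]
  grip: [0.4,0.4,1,1,1,1,1,1]

```text
time_s: 35.22
position: [0.6684, -0.0395, -0.0136]
tcp_rot: [[-0.016, 1.0, -0.0], [1.0, 0.016, 0.0], [0.0, -0.0, -1.0]]
force: [0.9, -0.3, -0.6]
opening: 0.249
grasp_force: 29.7
```

Gripped: opening 0.249 is about 22 mm, at 30 N. I lift and carry it to the board, turning -88.6°.

jog_arm:
  delta_pos:
    - [0,0,2]
    - [0,0,5]
    - [0,0,9]
    - [0,0,13]
    - [0,0,16]
    - [-3,0,16]
    - [-6,-3,16]
    - [-9,-6,16]
    - [-12,-10,16]
    - [-15,-14,16]
    - [-18,-18,16]
    - [-20,-22,16]
  turn: [0,0,0,0,0,-8,-18,-28,-38,-48,-58,-68]
  grip: [1,1,1,1,1,1,1,1,1,1,1,1]

```text
time_s: 36.72
position: [0.4675, -0.2607, 0.1481]
tcp_rot: [[0.923, 0.384, 0.001], [0.384, -0.923, -0.001], [0.001, 0.001, -1.0]]
force: [0.6, -0.9, -0.5]
opening: 0.249
grasp_force: 29.7
```

jog_arm:
  delta_pos:
    - [-1,-3,0]
    - [-1.3,-4.6,0]
    - [-1.3,-4.6,0]
    - [-1.3,-4.6,0]
    - [-1.3,-4.6,-3]
    - [-1.3,-4.6,-7]
    - [-1.3,-4.6,-10]
    - [-1.3,-4.6,-12]
    - [-1.3,-4.6,-13]
    - [-1.3,-4.6,-13]
    - [-1.3,-4.6,-13]
  turn: [-10,-20.6,-20.6,-20.6,-20.6,-20.6,-20.6,-20.6,-20.6,-20.6,-20.6]
  grip: [1,1,1,1,1,1,1,1,1,1,1]

```text
time_s: 38.1
position: [0.4563, -0.3058, 0.0174]
tcp_rot: [[0.999, 0.042, 0.001], [0.042, -0.999, -0.001], [0.001, 0.001, -1.0]]
force: [-0.1, -0.3, -1.1]
opening: 0.25
grasp_force: 29.7
```

jog_arm:
  delta_pos:
    - [0,0,-0.7]
    - [0,0,-1.4]
    - [0,0,-1.7]
    - [0,0,-1.7]
    - [0,0,-1.7]
  turn: [0,0,0,0,0]
  grip: [1,1,1,1,1]

```text
time_s: 38.72
position: [0.4557, -0.3056, -0.0004]
tcp_rot: [[0.999, 0.041, 0.0], [0.041, -0.999, -0.0], [0.0, 0.0, -1.0]]
force: [0.6, 0.5, -1.2]
opening: 0.248
grasp_force: 29.7
```

jog_arm:
  delta_pos:
    - [0,0,-0.1]
    - [0,0,-0.2]
    - [0,0,-0.3]
    - [0,0,-0.3]
  turn: [0,0,0,0]
  grip: [1,1,1,1]

```text
time_s: 39.22
position: [0.4556, -0.3055, -0.0035]
tcp_rot: [[0.999, 0.041, -0.0], [0.041, -0.999, 0.0], [-0.0, -0.0, -1.0]]
force: [-0.2, -0.8, -0.9]
opening: 0.249
grasp_force: 29.7
```

jog_arm:
  delta_pos:
    - [0,0,-0.1]
    - [0,0,-0.1]
    - [0,0,-0.1]
    - [0,0,-0.1]
    - [0,0,-0.1]
    - [0,0,-0.1]
    - [0,0,2]
    - [0,0,6]
    - [0,0,11]
    - [0,0,16]
    - [0,0,20]
    - [0,0,20]
  turn: [0,0,0,0,0,0,0,0,0,0,0,0]
  grip: [1,0.4,0.3,0.3,0.3,0.3,0.3,0.3,0.3,0.3,0.3,0.3]

```text
time_s: 40.72
position: [0.4574, -0.3071, 0.1999]
tcp_rot: [[0.999, 0.041, 0.005], [0.041, -0.999, -0.005], [0.005, 0.006, -1.0]]
force: [-0.2, -0.1, -1.1]
opening: 0.702
grasp_force: 0.0
```

```bash
python3 - <<'E'
from h import *
a=capture("scene");b=capture("top")
r=lambda m:cv2.resize(m,(480,300),interpolation=cv2.INTER_CUBIC)
cv2.imwrite("pics/p6.png",np.vstack([r(a["color"]),r(b["color"])]))
cv2.imwrite("pics/a6.png",a["color"]);cv2.imwrite("pics/b6.png",b["color"])
s=read_state();print(s["time_s"],s["position"],s["opening"])
E
```

```text
40.825 [ 0.45517615 -0.30498748  0.19621721] 0.6999002281711904
```

View pics/a6.png

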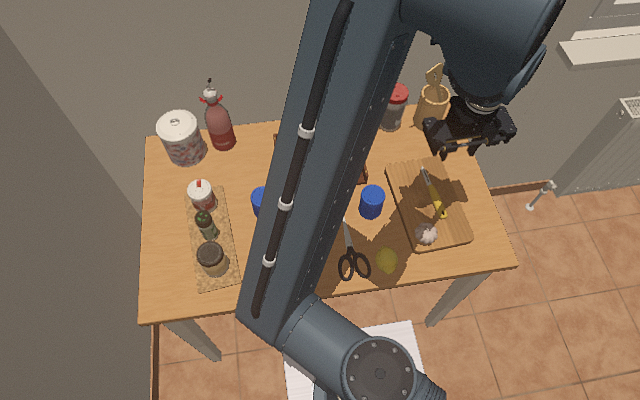

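All three jars stand on the mat at (200,192), (205,222) and (211,256). The peeler lies on the board at (434,190), clear of the garlic at (427,234). I measure the jars, peeler and garlic.

```bash
python3 - <<'E'
from h import *
a=capture("scene");im=a["color"]
for p in((.541,.321,.093),(.447,.311,.111),(.358,.301,.092),(.541,.321,.006),(.447,.311,.006),(.358,.301,.006)):print(p,pix(a,p).round(1))
f=lambda u,v,z:on(a,u,v,z).round(4)
print("peeler",f(423,170,.027),f(445,217,.032),"garlic",f(427,234,.05))
hsv=cv2.cvtColor(im,cv2.COLOR_BGR2HSV)
k=im[165:300,180:250]; cv2.imwrite("pics/jars.png",cv2.resize(k,None,fx=4.4,fy=4.4,interpolation=cv2.INTER_CUBIC))
E
```

```text
(0.541, 0.321, 0.093) [198.  188.7]
(0.447, 0.311, 0.111) [201.4 216.8]
(0.358, 0.301, 0.092) [208.5 252.5]
(0.541, 0.321, 0.006) [205.2 204.9]
(0.447, 0.311, 0.006) [210.2 234.9]
(0.358, 0.301, 0.006) [215.5 265.5]
peeler [ 0.5467 -0.2997  0.027 ] [ 0.3891 -0.3141  0.032 ] garlic [ 0.3409 -0.2458  0.05  ]
```

View pics/jars.png

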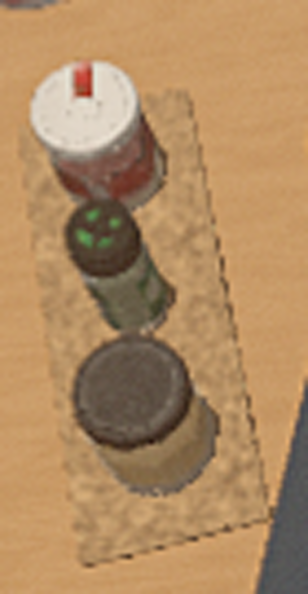

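The jars stand where they were released, and the peeler is centred near (0.468,-0.307), flat and lengthwise. Returning to the black-lid jar.

jog_arm:
  delta_pos:
    - [1,4,0]
    - [2,8,0]
    - [3,12,0]
    - [4,16,0]
    - [5,20,0]
    - [5,24,0]
    - [5,28,0]
    - [4,32,0]
    - [3,36,0]
    - [2,40,0]
    - [0,44,0]
    - [-2,48,0]
  turn: [10,20,30,40,50,60,70,80,90,100,110,120]
  grip: [0,0,0,0,0,0,0,0,0,0,0,0]

```text
time_s: 42.38
position: [0.4336, 0.1754, 0.1946]
tcp_rot: [[-0.539, 0.842, -0.005], [0.842, 0.539, -0.001], [0.002, -0.004, -1.0]]
force: [0.3, 1.0, 1.0]
opening: 1.001
grasp_force: 0.0
```

jog_arm:
  delta_pos:
    - [-2,3,0]
    - [-4,6,0]
    - [-6,9,0]
    - [-7.9,12.6,0]
    - [-7.9,12.6,0]
    - [-7.9,12.6,0]
    - [-7.9,12.6,0]
    - [-7.9,12.6,0]
    - [-7.9,12.6,0]
    - [-7.9,12.6,0]
  turn: [10,20,30,40,50,60,63.5,63.5,63.5,63.5]
  grip: [0,0,0,0,0,0,0,0,0,0]

```text
time_s: 43.62
position: [0.3565, 0.3003, 0.1961]
tcp_rot: [[-0.995, -0.101, -0.001], [-0.101, 0.995, -0.0], [0.001, -0.0, -1.0]]
force: [0.6, 0.2, -0.2]
opening: 0.999
grasp_force: 0.0
```

jog_arm:
  delta_pos:
    - [0,0,-4]
    - [0,0,-8]
    - [0,0,-12]
    - [0,0,-14.5]
    - [0,0,-15.8]
    - [0,0,-15.8]
    - [0,0,-15.8]
    - [0,0,-15.8]
    - [0,0,-15.8]
    - [0,0,-15.8]
    - [0,0,-15.8]
    - [0,0,-15.8]
  turn: [0,0,0,0,0,0,0,0,0,0,0,0]
  grip: [0,0,0,0,0,0,1,1,1,1,1,1]

```text
time_s: 45.12
position: [0.3571, 0.3008, 0.0392]
tcp_rot: [[-0.995, -0.102, 0.001], [-0.102, 0.995, 0.001], [-0.001, 0.001, -1.0]]
force: [-1.7, 1.1, 6.6]
opening: 0.736
grasp_force: 29.9
```

jog_arm:
  delta_pos:
    - [0,0,2]
    - [0,0,6]
    - [0,0,10]
    - [0,0,13]
    - [0,0,14]
    - [2,-4,14]
    - [5,-8,14]
    - [8,-13,14]
    - [11,-18,14]
    - [14,-23,14]
    - [17,-28,14]
    - [20,-33,14]
  turn: [0,0,0,0,0,-8,-18,-28,-38,-48,-58,-68]
  grip: [1,1,1,1,1,1,1,1,1,1,1,1]

```text
time_s: 46.62
position: [0.5562, -0.0311, 0.1766]
tcp_rot: [[-0.461, 0.887, -0.004], [0.887, 0.461, 0.001], [0.003, -0.003, -1.0]]
force: [-0.6, -0.1, -2.7]
opening: 0.736
grasp_force: 29.9
```

jog_arm:
  delta_pos:
    - [2,-3,0]
    - [3.9,-6.2,0]
    - [3.9,-6.2,0]
    - [3.9,-6.2,0]
    - [3.9,-6.2,0]
    - [3.9,-6.2,-3]
    - [3.9,-6.2,-7]
    - [3.9,-6.2,-10]
    - [3.9,-6.2,-12]
    - [3.9,-6.2,-12]
    - [3.9,-6.2,-12]
  turn: [-10,-20,-28.9,-28.9,-28.9,-28.9,-28.9,-28.9,-28.9,-28.9,-28.9]
  grip: [1,1,1,1,1,1,1,1,1,1,1]

```text
time_s: 48.0
position: [0.5963, -0.0914, 0.0593]
tcp_rot: [[0.017, 1.0, 0.001], [1.0, -0.017, -0.0], [-0.0, 0.001, -1.0]]
force: [0.5, -0.4, -2.3]
opening: 0.735
grasp_force: 29.9
```

jog_arm:
  delta_pos:
    - [0,0,-0.6]
    - [0,0,-1.1]
    - [0,0,-1.3]
    - [0,0,-1.4]
    - [0,0,-1.5]
    - [0,0,-1.5]
  turn: [0,0,0,0,0,0]
  grip: [1,1,1,1,1,1]

```text
time_s: 48.75
position: [0.5955, -0.0916, 0.0453]
tcp_rot: [[0.018, 1.0, 0.0], [1.0, -0.018, -0.0], [-0.0, 0.0, -1.0]]
force: [-3.5, -0.0, 8.1]
opening: 0.738
grasp_force: 30.0
```

Contact at the expected height. I release, rise, and go to the slim jar.

jog_arm:
  delta_pos:
    - [0,0,0]
    - [0,0,0]
    - [0,0,0]
    - [0,0,0]
    - [0,0,0]
    - [0,0,3]
    - [0,0,7]
    - [0,0,12]
    - [0,0,15]
    - [0,0,15]
    - [-2,5,15]
    - [-4,10,15]
  turn: [0,0,0,0,0,0,0,0,0,0,8,18]
  grip: [0,0,0,0,0,0,0,0,0,0,0,0]

```text
time_s: 50.25
position: [0.5541, 0.0093, 0.1916]
tcp_rot: [[-0.295, 0.956, -0.003], [0.956, 0.295, 0.001], [0.002, -0.003, -1.0]]
force: [0.4, 0.9, 0.4]
opening: 0.998
grasp_force: 0.0
```

jog_arm:
  delta_pos:
    - [-2,5,0]
    - [-4,10,0]
    - [-6,15,0]
    - [-8,20,0]
    - [-10,25,0]
    - [-10.9,30.2,0]
    - [-10.9,30.2,0]
    - [-10.9,30.2,0]
    - [-10.9,30.2,0]
    - [-10.9,30.2,0]
    - [-10.9,30.2,0]
  turn: [10,20,30,40,50,60,70,78.9,78.9,78.9,78.9]
  grip: [0,0,0,0,0,0,0,0,0,0,0]

```text
time_s: 51.62
position: [0.4466, 0.3101, 0.1932]
tcp_rot: [[-0.995, -0.1, -0.001], [-0.1, 0.995, -0.0], [0.001, -0.0, -1.0]]
force: [0.3, -0.3, 0.3]
opening: 1.001
grasp_force: 0.0
```

jog_arm:
  delta_pos:
    - [0,0,-4]
    - [0,0,-8]
    - [0,0,-12]
    - [0,0,-13.9]
    - [0,0,-13.9]
    - [0,0,-13.9]
    - [0,0,-13.9]
    - [0,0,-13.9]
    - [0,0,-13.9]
    - [0,0,-13.9]
    - [0,0,-13.9]
    - [0,0,-13.9]
  turn: [0,0,0,0,0,0,0,0,0,0,0,0]
  grip: [0,0,0,0,0.2,1,1,1,1,1,1,1]

```text
time_s: 53.12
position: [0.4469, 0.3106, 0.0549]
tcp_rot: [[-0.995, -0.102, 0.001], [-0.102, 0.995, 0.0], [-0.001, 0.0, -1.0]]
force: [-0.6, 0.8, 4.0]
opening: 0.46
grasp_force: 30.0
```

jog_arm:
  delta_pos:
    - [0,0,2]
    - [0,0,6]
    - [0,0,10]
    - [0,0,13]
    - [0,0,14]
    - [2,-4,14]
    - [4,-8.5,14]
    - [6.5,-13.5,14]
    - [9,-18.5,14]
    - [11,-23.5,14]
    - [13,-28,14]
    - [15,-32.2,14]
  turn: [0,0,0,0,0,-8,-18,-28,-38,-48,-58,-68]
  grip: [1,1,1,1,1,1,1,1,1,1,1,1]

```text
time_s: 54.62
position: [0.596, -0.0132, 0.1926]
tcp_rot: [[-0.461, 0.887, -0.003], [0.887, 0.461, 0.001], [0.002, -0.003, -1.0]]
force: [0.7, 0.1, -1.1]
opening: 0.454
grasp_force: 30.0
```

jog_arm:
  delta_pos:
    - [0,0,0]
    - [0,0,0]
    - [0,0,0]
    - [0,0,0]
    - [0,0,-3]
    - [0,0,-7]
    - [0,0,-10]
    - [0,0,-12]
    - [0,0,-12]
    - [0,0,-12]
  turn: [-10,-20,-28.9,-28.9,-28.9,-28.9,-28.9,-28.9,-28.9,-28.9]
  grip: [1,1,1,1,1,1,1,1,1,1]

```text
time_s: 55.88
position: [0.5971, -0.0116, 0.0748]
tcp_rot: [[0.017, 1.0, 0.001], [1.0, -0.017, -0.0], [-0.0, 0.001, -1.0]]
force: [0.2, 0.1, -1.1]
opening: 0.458
grasp_force: 30.0
```

jog_arm:
  delta_pos:
    - [0,0,-0.6]
    - [0,0,-1.1]
    - [0,0,-1.3]
    - [0,0,-1.4]
    - [0,0,-1.5]
    - [0,0,-1.5]
  turn: [0,0,0,0,0,0]
  grip: [1,1,1,1,1,1]

```text
time_s: 56.62
position: [0.5966, -0.0116, 0.0609]
tcp_rot: [[0.018, 1.0, 0.0], [1.0, -0.018, -0.0], [-0.0, 0.0, -1.0]]
force: [-2.2, 0.5, 7.0]
opening: 0.458
grasp_force: 30.0
```

jog_arm:
  delta_pos:
    - [0,0,0]
    - [0,0,0]
    - [0,0,0]
    - [0,0,0]
    - [0,0,0]
    - [0,0,3]
    - [0,0,7]
    - [0,0,12]
    - [0,0,14]
    - [0,0,14]
    - [-1,5,14]
    - [-2,10,14]
  turn: [0,0,0,0,0,0,0,0,0,0,8,18]
  grip: [0,0,0,0,0,0,0,0,0,0,0,0]

```text
time_s: 58.12
position: [0.5754, 0.089, 0.1976]
tcp_rot: [[-0.295, 0.956, -0.003], [0.956, 0.295, 0.0], [0.001, -0.003, -1.0]]
force: [0.4, 0.5, 1.1]
opening: 1.001
grasp_force: 0.0
```

jog_arm:
  delta_pos:
    - [-1,5,0]
    - [-2,10,0]
    - [-3,15,0]
    - [-3.5,20,0]
    - [-3.5,23.2,0]
    - [-3.5,23.2,0]
    - [-3.5,23.2,0]
    - [-3.5,23.2,0]
    - [-3.5,23.2,0]
    - [-3.5,23.2,0]
    - [-3.5,23.2,0]
  turn: [10,20,30,40,50,60,70,78.9,78.9,78.9,78.9]
  grip: [0,0,0,0,0,0,0,0,0,0,0]

```text
time_s: 59.5
position: [0.5415, 0.3203, 0.1991]
tcp_rot: [[-0.995, -0.1, -0.001], [-0.1, 0.995, -0.0], [0.001, -0.0, -1.0]]
force: [-1.0, -0.3, -0.2]
opening: 0.998
grasp_force: 0.0
```

jog_arm:
  delta_pos:
    - [0,0,-4]
    - [0,0,-8]
    - [0,0,-12]
    - [0,0,-15]
    - [0,0,-16.2]
    - [0,0,-16.2]
    - [0,0,-16.2]
    - [0,0,-16.2]
    - [0,0,-16.2]
    - [0,0,-16.2]
    - [0,0,-16.2]
    - [0,0,-16.2]
  turn: [0,0,0,0,0,0,0,0,0,0,0,0]
  grip: [0,0,0,0,0,0,1,1,1,1,1,1]

```text
time_s: 61.0
position: [0.5422, 0.3207, 0.0384]
tcp_rot: [[-0.995, -0.102, 0.001], [-0.102, 0.995, 0.001], [-0.001, 0.0, -1.0]]
force: [-1.2, -0.1, 5.7]
opening: 0.713
grasp_force: 30.0
```

jog_arm:
  delta_pos:
    - [0,0,2]
    - [0,0,6]
    - [0,0,10]
    - [0,0,13]
    - [0,0,15]
    - [1,-3,15]
    - [2,-7,15]
    - [3,-11,15]
    - [4,-15,15]
    - [5,-19,15]
    - [5.5,-23,15]
    - [5.6,-25.2,15]
  turn: [0,0,0,0,0,-8,-18,-28,-38,-48,-58,-68]
  grip: [1,1,1,1,1,1,1,1,1,1,1,1]

```text
time_s: 62.5
position: [0.597, 0.0662, 0.1861]
tcp_rot: [[-0.46, 0.888, -0.003], [0.888, 0.46, -0.0], [0.001, -0.002, -1.0]]
force: [0.0, 0.1, -2.4]
opening: 0.721
grasp_force: 30.0
```

jog_arm:
  delta_pos:
    - [0,0,0]
    - [0,0,0]
    - [0,0,0]
    - [0,0,0]
    - [0,0,-3]
    - [0,0,-7]
    - [0,0,-10]
    - [0,0,-13]
    - [0,0,-13]
    - [0,0,-13]
  turn: [-10,-20,-28.9,-28.9,-28.9,-28.9,-28.9,-28.9,-28.9,-28.9]
  grip: [1,1,1,1,1,1,1,1,1,1]

```text
time_s: 63.75
position: [0.5983, 0.0685, 0.0582]
tcp_rot: [[0.017, 1.0, 0.001], [1.0, -0.017, -0.0], [-0.0, 0.001, -1.0]]
force: [0.4, 0.6, -2.2]
opening: 0.72
grasp_force: 30.0
```

jog_arm:
  delta_pos:
    - [0,0,-0.6]
    - [0,0,-1.1]
    - [0,0,-1.3]
    - [0,0,-1.4]
    - [0,0,-1.5]
    - [0,0,-1.5]
  turn: [0,0,0,0,0,0]
  grip: [1,1,1,1,1,1]

```text
time_s: 64.5
position: [0.5976, 0.0686, 0.0444]
tcp_rot: [[0.018, 1.0, 0.0], [1.0, -0.018, -0.0], [-0.0, 0.0, -1.0]]
force: [-4.0, -0.2, 9.1]
opening: 0.716
grasp_force: 30.0
```

Contact. I release, rise and move well to the left so both cameras see the caddy.

jog_arm:
  delta_pos:
    - [0,0,0]
    - [0,0,0]
    - [0,0,0]
    - [0,0,0]
    - [0,0,0]
    - [0,0,3]
    - [0,0,7]
    - [0,0,12]
    - [0,0,15]
    - [0,0,15]
    - [-4,5,15]
    - [-8,10,15]
  turn: [0,0,0,0,0,0,0,0,0,0,8,18]
  grip: [0,0,0,0,0,0,0,0,0,0,0,0]

```text
time_s: 66.0
position: [0.5178, 0.1664, 0.1906]
tcp_rot: [[-0.294, 0.956, -0.003], [0.956, 0.294, 0.0], [0.001, -0.003, -1.0]]
force: [-0.2, 2.0, 0.4]
opening: 1.0
grasp_force: 0.0
```

jog_arm:
  delta_pos:
    - [-4,5,0]
    - [-8,10,0]
    - [-12,15,0]
    - [-16,20,0]
    - [-20,25,0]
    - [-24,30,0]
    - [-27,36,0]
    - [-28,41,0]
    - [-28,41,0]
    - [-28,41,0]
    - [-28,41,0]
    - [-28,41,0]
  turn: [10,20,30,40,50,50,50,50,50,50,50,50]
  grip: [0,0,0,0,0,0,0,0,0,0,0,0]

```text
time_s: 67.5
position: [0.2403, 0.5748, 0.1925]
tcp_rot: [[-0.919, 0.393, -0.0], [0.393, 0.919, -0.001], [0.0, -0.001, -1.0]]
force: [0.2, -1.4, -0.1]
opening: 1.004
grasp_force: 0.0
```

```bash
python3 - <<'E'
from h import *
import pickle
o=pickle.load(open("c0.pkl","rb"))["top"]
b=capture("top"); im=b["color"]
g=lambda m:cv2.resize(m,None,fx=5,fy=5,interpolation=cv2.INTER_CUBIC)
cv2.imwrite("pics/end.png",np.hstack([g(im[100:195,280:395]),cv2.resize(im[150:300,400:490],(220,475))]))
for n,(x,y,r) in {"white":(303.8,158.2,17),"slim":(337.8,158.8,12),"black":(371.6,161.4,16)}.items():
    x,y=int(x),int(y); t=o["color"][y-r:y+r,x-r:x+r]; R=cv2.matchTemplate(im[y-r-10:y+r+10,x-r-10:x+r+10],t,cv2.TM_CCOEFF_NORMED)
    _,v,_,l=cv2.minMaxLoc(R); print(n,"shift px",l[0]-10,l[1]-10,round(v,2))
s=read_state();print(s["time_s"],s["position"],s["opening"],s["force"])
E
```

```text
white shift px 0 1 0.99
slim shift px 0 1 0.96
black shift px 0 0 0.88
67.55 [0.24028765 0.57498959 0.1926776 ] 1.0029799148295129 [-0.85234937 -0.52615533 -0.61792526]
```

View pics/end.png

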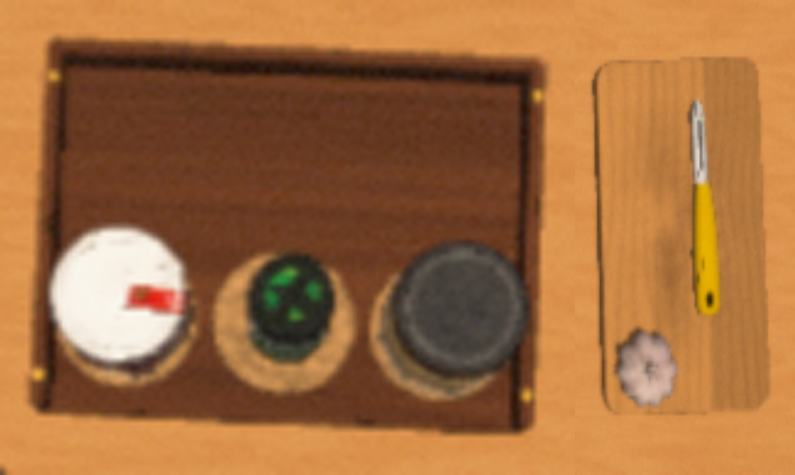

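All three jars are back within about 1 px (2.5 mm) of where they started. In the picture they stand at crop (119,295), (291,300) and (461,309). The peeler lies flat on the board at crop (705,210), and the garlic is untouched at (645,368).

```bash
python3 -c "
from rig import *
print(hand_in())"
```

```text
the job is handed in; nothing more can be done
None
```

The job is handed in at about 68 s of 142 s; no verdict was shown. By the last top picture all three jars are upright on their own seats within about 3 mm, the peeler lies flat and lengthwise on the board, and the garlic is untouched.

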